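Range check on the bench scale

TASK

Check the bench scale: first turn its black range selector to the stop with the green tab, and leave it there. Then lift the green-banded check weight up and off its hook and set it down gently, upright, in the middle of the scale's round platform. Do not disturb the other things on the bench.

Things in the scene. Friction and masses are not known exactly. Their poses are not given: they have to be found in the camera images.
- selector (a joint): Range selector on the right half of the scale's top: black knob on a vertical axis, six click stops at 0, 0.5, 1.0, 1.5, 2.0, 2.5 rad, growing clockwise seen from above. A spring detent pulls it into the nearest stop (about 0.1 N m to leave one). It starts at one of the stops 0 to 1.0; the coloured tabs lie at 1.5, 2.0 and 2.5.
- selector_grip (a point): Point on the selector's axis, at the height to grip. The knob is a round skirt (64 mm diameter, 8 mm high) with an upright bar handle across it, 62 mm long, 14 mm thick, 34 mm tall; this point is 13 mm below the bar's top and 29 mm above the dial plate. Its x axis runs along the bar towards the pointer end (white stripe), y across the bar, z up; it turns with the knob.
- selector_pointer (a point): Where the selector points: 52 mm out from the axis along the pointer end of the bar, on the dial plate, at the same radius as the tabs' centres. Turns with the knob.
- tab_green: Green round tab, 16 mm diameter, 2 mm high, on the dial plate beside one of the stops, 52 mm from the selector's axis; origin at the centre of its underside. The three tabs change places from time to time.
- tab_yellow: Yellow tab, same size, at another stop.
- tab_red: Red tab, same size, at another stop.
- scale: White bench scale, fixed, 180 (x) x 330 (y) x 45 mm high; origin at the centre of its underside; front with the display faces its -x. The round platform is on its left (+y) half, the selector on its right (-y) half with its axis at local (0, -90) mm.
- platform (a point): Centre of the top face of the scale's round steel platform (130 mm diameter, top 60 mm above the bench). A thin black circle of 68 mm diameter marks its middle.
- weight: Check weight, about 0.6 kg, 125 mm tall: steel cylinder with green band (56 mm diameter, 42 mm high) and a stirrup on top: two uprights, outer faces 52 mm apart (along y), under a green crossbar 52 mm long, 16 mm thick (x), 18 mm high. The opening below the bar is 36 mm wide, 65 mm high, open along x. Origin: centre of the underside. Hangs by the bar, underside 43 mm above the bench.
- weight_bar (a point): Centre of the weight's green crossbar, 116 mm above its underside; y along the bar.
- hook_stand: Fixed stand left or right of the scale: disc foot 110 mm diameter, post 16 mm diameter, 149 mm high; origin: centre of the foot's underside. A hook bar (10 mm thick, axis 145 mm up) runs 78 mm from the post along the stand's -x, then turns up to a tip 89 mm out, ending 18 mm above the bar's top. To take the weight off, lift it 25 to 45 mm, then move it 70 mm along the stand's -x.
- hook (a point): Point on top of the hook bar where the crossbar rests, 55 mm from the post axis, 150 mm above the bench; axes as hook_stand.
- comparator: Fixed dial comparator on the other side of the scale: base 150 x 110 x 30 mm, 230 mm tall; origin under the base's centre. Bystander.
- test_block: Loose brass disc, 64 mm diameter, 14 mm high. Bystander.
- ring_gauge: Loose dark steel ring, 72 mm outside, 36 mm hole, 20 mm high. Bystander.
- wrench: Loose wrench, 150 mm long. Bystander.
- v_block: Loose dark steel V-block, 70 x 50 x 38 mm. Bystander.
- tube_a: Loose white plastic jar, 38 mm diameter, 85 mm high. Bystander.
- tube_b: Loose white plastic jar, 38 mm diameter, 85 mm high. Bystander.
- oil_jar: Loose amber jar, 48 mm diameter, 70 mm high. Bystander.

How it is judged:
By the outcome, as a careful person would: the job done as asked, in the order asked, and still so for the second after the job is handed in, with the robot touching nothing.
It also fails if it takes over 72 s, if anything falls off the work surface, if the arm or the gripper's body presses on something with over 40 N, if the wrist force passes 120 N, or if a joint passes its speed limit or range.

ROBOT

A 6-joint arm with a two-finger parallel gripper is mounted at the origin on the work surface. World frame = base frame: x ahead of the robot, y to its left, z up, the work surface at z = 0. Lengths are in m, angles in rad, forces in N, time in s.
With the tool pointing down it reaches from about 0.375 to 0.9 m from the base axis. Payload 3.1 kg.
Tool frame: the origin (TCP) lies at the very end of the fingers, on their centre line; the grasp point (between the pads) lies ctrl.hold_point_z behind it (ctrl.hold_point_z is the distance from the TCP to the grasp point, in m); z points along the fingers, y is the line along which they close (so a half turn about z gives the same grasp; the last joint's range is limited). The gripper opens to 87 mm and grips with 3 to 60 N. Pads are 19 mm wide; open, the fingers measure 117 mm over their backs; the gripper's body (75 mm by 190 mm) begins 51 mm behind the grasp point.
Start: joints at [0.95, 0.527, 1.433, -0, 1.181, -0.178], TCP at [0.268, 0.565, 0.223] pointing down, gripper open.
Joint ranges: [-3.08, 3.08], [-0.75, 2.2], [0.22, 2.44], [-1.43, 4.57], [0, 2.65], [-2.85, 2.85]. Speed limits (rad/s): [2.79, 2.79, 3.14, 3.14, 3.14, 3.14].

INTERFACE

Orientations are given as a 3x3 rotation matrix whose columns are the frame's x, y, z axes.
In Python, from rig import get_obs, capture, job, spotter, ctrl gives the robot as it stands. The module is installed in compiled form; this text tells all that it offers.
- The arm moves only by the tool send_rows, never from a script. Its argument "steps" is a list of rows, each a list of 3 entries, a list of its own where there are three numbers: the turn, a rotation vector about the tool's x, y, z normalised to -1 to 1, where 1 is 90 degrees, then the shift along the tool's x, y, z normalised to -1 to 1, where 1 is 40 mm, then the finger opening in mm, from 0 to 87. In form: [[[ax, ay, az], [tx, ty, tz], gripper], ...]. A call has 1 to 20 rows; each row shifts and turns the commanded pose from where the row before left it, along the tool's axes as they then stand; what a row does not reach is not made up. A row lasts 1/8 s, in which the tool goes at most 62.5 mm and 10.7 degrees, less where a joint would pass 70% of its speed; a pose out of reach is approached as far as the arm can. A call with a number of a shift or a turn outside -1 to 1 is refused whole. A call with a gripper value outside its range is refused whole. The fingers move at their own pace and stop on an object; "force" is the grip in N (left out, the last holds). Time passes only in rows, so rows that do not move let the fingers close. It gives the time, the measured TCP pose, the force, the opening and the grip force at its end, in the units of the state.
- get_obs(): the state, without advancing time (a new reading comes with each control period).
- capture(name): name is "side" or "top" or "wrist"; returns a dict with "color" (400x640x3 uint8, red, green, blue), "vfov" (degrees; the focal length in pixels is half the picture's height over the tangent of half this angle, whatever the lens; pixels are square), "cx", "cy" (the principal point, pixels), "world_to_cam" (4x4, takes a point from world to camera coordinates). Camera axes: x right, y up, looking along -z (the intrinsics and any distortion apply to the point x, -y, -z); pixel columns grow to the right and rows downward; lengths in m; the calibration is good to about 2 mm. A picture is of the moment at which its call begins. There is no depth.
- job.job_done(): hands the job in; it is judged then, once.
Trained networks look in a picture, given as the dict that the camera call returned (one of the last four; its "shot" number tells which), for a name from the list of things; names that differ only in an ending like _2 or _b are one class to them, and where a whole thing is asked for, a point or a joint stands for the part that bears it (a point fixed in the world has none). Each returns a list of dicts, best first, with "conf" (0 to 1); they miss things now and then, are a little off and sometimes report something else, mostly with a low value. They report only what shows in the picture. A call takes as long as a camera call.
- spotter.masks_of(picture, query): "region" (400x640 bool, what is visible of it) and "bbox" ([left, top, width, height] in pixels, round what is visible of it).
- spotter.mark_of(picture, query): "centre" ([column, row] in pixels: a listed point, or the origin of a listed thing).
The state is a dict: "t": time; "joints": joint angles; "dq": joint speeds; "effort": joint torques, N m; "position": TCP position; "orientation": TCP orientation; "wrist_force": force on the tool from outside, world axes, zero at the start; "moment": the same for the moment, N m; "finger_gap": opening from 0.0 (shut) to 1.0 (fully open); "gripper_force": force on a finger pad.
Only numpy, scipy, OpenCV 4.12 (cv2) and the standard library are available. Lean on these libraries where they do the work, as an engineer would, in place of code of your own. Each camera call takes 0.05 s, during which the arm holds its last target. There are 200 camera calls.

## Working session

There is one attempt and no reset: what is moved stays moved. The work goes in short steps, Python scripts to look and compute and a tool call to move; the robot and the scene stay as the last step left them, time stands still between calls to the robot, and variables do not carry over. Pictures are saved under pics/ and viewed, at most 13 in all, crops included, and the job is handed in when it is done.

Besides the shell and the picture viewer there is one more tool, called after ">>>" by a JSON object that holds its "fn" and its "kwargs". send_rows: Moves the arm, as the interface text tells. Scaled input: -1 to 1 covers 40 mm each way for a shift and 90 degrees each way for a turn. Its arguments: {"type":"object","properties":{"steps":{"type":"array","items":{"type":"array"}},"force":{"type":"number"}},"required":["steps"]}

```bash
mkdir -p pics; cat > h.py <<'E'
import numpy as np, cv2
from rig import get_obs, capture, job, spotter, ctrl
def proj(p,X):
    f=200/np.tan(np.radians(p["vfov"])/2); M=np.array(p["world_to_cam"]); c=M[:3,:3]@np.array(X)+M[:3,3]
    return np.array([p["cx"]+f*c[0]/-c[2], p["cy"]-f*c[1]/-c[2]])
def ray(p,uv):
    f=200/np.tan(np.radians(p["vfov"])/2); M=np.array(p["world_to_cam"]); R=M[:3,:3]
    d=np.array([(uv[0]-p["cx"])/f,-(uv[1]-p["cy"])/f,-1.]); d=R.T@d
    return -R.T@M[:3,3], d/np.linalg.norm(d)
def atz(p,uv,z):
    o,d=ray(p,uv); return o+d*(z-o[2])/d[2]
def tri(obs):
    A=np.zeros((3,3));b=np.zeros(3);rs=[ray(p,uv) for p,uv in obs]
    for o,d in rs:
        P=np.eye(3)-np.outer(d,d);A+=P;b+=P@o
    X=np.linalg.solve(A,b); return X,[float(np.linalg.norm((np.eye(3)-np.outer(d,d))@(X-o))) for o,d in rs]
def save(p,n): cv2.imwrite(f"pics/{n}.png",p["color"][:,:,::-1])
E
python3 - <<'E'
from h import *
np.set_printoptions(precision=4,suppress=True)
s=get_obs(); print({k:s[k] for k in("t","position","orientation","finger_gap","wrist_force")}, ctrl.hold_point_z)
P={n:capture(n) for n in("side","top","wrist")}
for n,p in P.items(): save(p,n+"0"); print(n,p["vfov"],p["cx"],p["cy"],[k for k in p], ray(p,(320,200)))
names="selector_grip selector_pointer tab_green tab_yellow tab_red scale platform weight weight_bar hook_stand hook comparator test_block ring_gauge wrench v_block tube_a oil_jar".split()
for q in names:
    o=[]
    for n,p in P.items():
        r=spotter.mark_of(p,q); print(q,n,[(np.round(x["centre"],1).tolist(),round(x["conf"],2)) for x in r[:3]])
        if r and n!="wrist": o.append((p,r[0]["centre"]))
    if len(o)==2: print("   ->",*tri(o))
a=np.vstack([P["side"]["color"],P["top"]["color"]]);cv2.imwrite("pics/both0.png",cv2.resize(a[:,:,::-1],(480,600)))
E
```

```text
{'t': 0.0, 'position': array([0.2674, 0.5641, 0.2216]), 'orientation': array([[-0.9036,  0.4285, -0.0012],
       [ 0.4285,  0.9036, -0.0017],
       [ 0.0004, -0.0021, -1.    ]]), 'finger_gap': 1.001654298468957, 'wrist_force': array([-0.1446,  0.6077,  0.1024])} 0.0187
side 46.80361470262534 321.31305636566344 211.40087592926568 ['color', 'vfov', 'cx', 'cy', 'world_to_cam', 'shot'] (array([ 0.2646, -0.6169,  0.8245]), array([ 0.2941,  0.6583, -0.693 ]))
top 42.991292428307545 323.1584877926113 197.85999556960587 ['color', 'vfov', 'cx', 'cy', 'world_to_cam', 'shot'] (array([ 0.4742, -0.0008,  1.4172]), array([ 0.0412, -0.0014, -0.9992]))
wrist 61.160066893268244 320.4476363918869 197.42073554392098 ['color', 'vfov', 'cx', 'cy', 'world_to_cam', 'shot'] (array([0.2046, 0.5959, 0.384 ]), array([ 0.2346, -0.1163, -0.9651]))
selector_grip side [([345.2, 266.6], 0.75), ([255.0, 263.8], 0.63)]
selector_grip top [([360.4, 189.3], 0.97)]
selector_grip wrist []
   -> [ 0.5522 -0.1083  0.0779] [0.0040605183877313105, 0.004060518387731453]
selector_pointer side [([372.8, 189.3], 0.62), ([270.2,
[... 2376 characters left out ...]
 0.73)]
wrench top [([219.9, 279.2], 0.77)]
wrench wrist []
   -> [0.3273 0.2747 0.0061] [0.009003871895977194, 0.009003871895977135]
v_block side [([266.2, 393.1], 0.89)]
v_block top [([408.7, 275.8], 0.93), ([431.4, 191.8], 0.45)]
v_block wrist []
   -> [ 0.3188 -0.248  -0.0108] [0.00217668301829129, 0.002176683018291225]
tube_a side [([392.7, 214.8], 0.9), ([437.1, 269.5], 0.84)]
tube_a top [([366.3, 121.8], 0.79), ([303.4, 124.2], 0.6)]
tube_a wrist []
   -> [ 0.6855 -0.1059  0.1771] [0.03284183229417114, 0.03284183229417099]
oil_jar side [([372.6, 187.2], 0.6)]
oil_jar top [([267.6, 123.9], 0.6)]
oil_jar wrist []
   -> [0.7481 0.138  0.018 ] [0.0026987374447767346, 0.002698737444776774]
```

```bash
python3 - <<'E'
import cv2,numpy as np
t=cv2.imread("pics/top0.png");s=cv2.imread("pics/side0.png")
a=cv2.resize(t[80:300,180:500],(800,550),interpolation=cv2.INTER_CUBIC)
cv2.imwrite("pics/ctop.png",a)
b=cv2.resize(s[150:400,200:500],(720,600),interpolation=cv2.INTER_CUBIC);cv2.imwrite("pics/cside.png",b)
E
```

```text
(no output)
```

View pics/ctop.png

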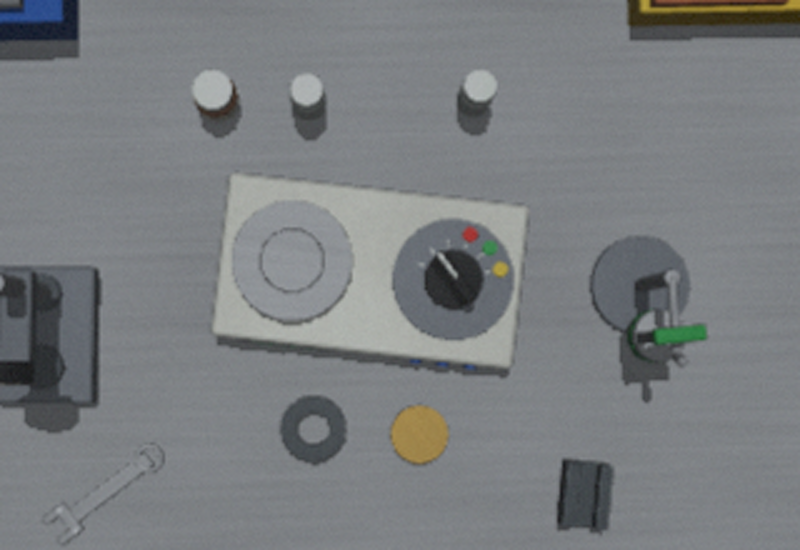

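View pics/cside.png

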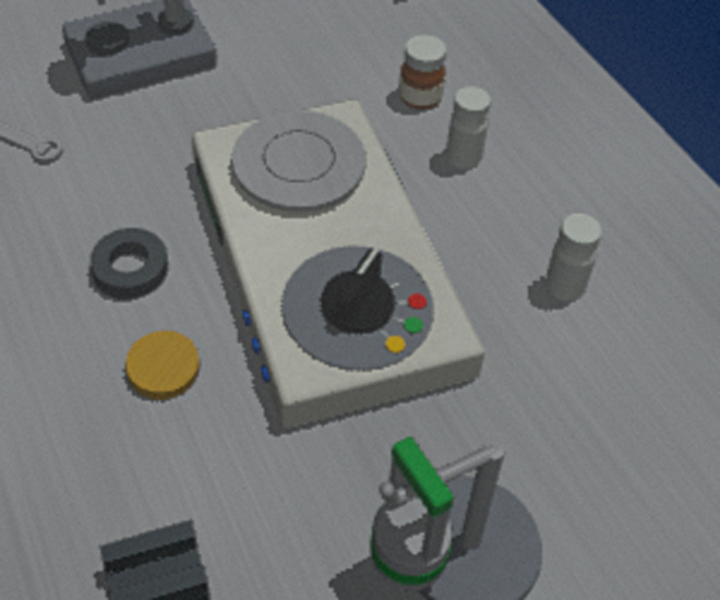

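The top crop shows the tabs in the order red (471,234), green (490,247), yellow (501,269), so green is at 2.0. The white pointer stripe runs from (457,278) to (435,250), which puts the knob at about stop 0.5. The weight hangs at (680,335), and the platform ring is at (292,260). The side crop shows nothing close to the crossbar ends, so I can grip the bar across its length. I'll move above the selector now and look again from there.

>>> {"fn": "send_rows", "kwargs": {"steps": [[[0,0,-0.11],[0,0,-0.45],87],[[0,0,-0.11],[0,0,-0.45],87],[[0,0,-0.11],[0,0,-0.45],87],[[0,0,-0.11],[0,0,-0.45],87],[[0,0,-0.11],[0,0,-0.45],87],[[0,0,-0.11],[0,0,-0.45],87]]}}

```text
t: 3.6
position: [0.2677, 0.5646, 0.3311]
orientation: [[-0.826, -0.564, -0.0], [-0.564, 0.826, -0.0], [0.0, 0.0, -1.0]]
wrist_force: [0.2, -0.1, 0.1]
finger_gap: 1.004
gripper_force: 0.0
```

>>> {"fn": "send_rows", "kwargs": {"steps": [[[0,0,0],[0.2,-1,0],87],[[0,0,0],[0.2,-1,0],87],[[0,0,0],[0.2,-1,0],87],[[0,0,0],[0.2,-1,0],87],[[0,0,0],[0.2,-1,0],87],[[0,0,0],[0.2,-1,0],87],[[0,0,0],[0.2,-1,0],87],[[0,0,0],[0.2,-1,0],87],[[0,0,0],[0.2,-1,0],87],[[0,0,0],[0.2,-1,0],87],[[0,0,0],[0.2,-1,0],87],[[0,0,0],[0.2,-1,0],87],[[0,0,0],[0.2,-1,0],87],[[0,0,0],[0.2,-1,0],87],[[0,0,0],[0.2,-1,0],87],[[0,0,0],[0.2,-1,0],87],[[0,0,0],[0.2,-1,0],87],[[0,0,0],[0.2,-1,0],87],[[0,0,0],[0,0,0],87],[[0,0,0],[0,0,0],87]]}}

```text
t: 6.1
position: [0.5508, -0.1122, 0.3303]
orientation: [[-0.829, -0.559, -0.001], [-0.559, 0.829, 0.001], [0.0, 0.001, -1.0]]
wrist_force: [-0.3, 0.9, 0.9]
finger_gap: 0.999
gripper_force: 0.0
```

```bash
cat > look.py <<'E'
from h import *
import sys
np.set_printoptions(precision=4,suppress=True)
def look(names,cams=("wrist","top","side"),tag=None):
    s=get_obs(); R=np.array(s["orientation"]); print("t",s["t"],"tcp",s["position"],"yhead",np.degrees(np.arctan2(R[1,1],R[0,1])),"z",R[:,2],"F",s["wrist_force"])
    P={n:capture(n) for n in cams}
    for q in names:
        o=[]
        for n,p in P.items():
            r=spotter.mark_of(p,q)
            if r: o.append((p,r[0]["centre"])); print(q,n,np.round(r[0]["centre"],1),round(r[0]["conf"],2))
        if len(o)>1: print("  ->",*tri(o)); 
        if len(o)==3: print("  w+t",tri(o[:2])[0],"w+s",tri([o[0],o[2]])[0])
    if tag:
        for n in P: save(P[n],n+tag)
    return P
E
python3 - <<'E'
from look import *
P=look("selector_grip selector_pointer tab_green tab_yellow tab_red platform".split(),tag="1")
for n,p in P.items():  # colour blobs
    h=cv2.cvtColor(p["color"],cv2.COLOR_RGB2HSV)
    for c,(a,b) in dict(green=(45,80),yellow=(15,32),red=(0,8)).items():
        m=((h[...,0]>=a)&(h[...,0]<=b)&(h[...,1]>140)&(h[...,2]>70)).astype(np.uint8)
        k,l,st,ce=cv2.connectedComponentsWithStats(m)
        for i in range(1,k):
            X=atz(p,ce[i],0.049)
            if st[i,4]>8 and np.hypot(X[0]-.56,X[1]+.12)<.1: print(n,c,st[i,4],ce[i],X)
E
```

```text
t 6.1 tcp [ 0.5508 -0.1122  0.3303] yhead 124.00867771860811 z [-0.001   0.0009 -1.    ] F [-0.3225  0.8668  0.8663]
selector_grip wrist [321.2 171.2] 0.91
selector_grip top [358.  190.2] 0.53
selector_grip side [350.4 267.2] 0.97
  -> [ 0.5569 -0.1056  0.0693] [0.0010110834268549744, 0.003038694758972726, 0.003971860938521184]
  w+t [ 0.5553 -0.1048  0.0664] w+s [ 0.558  -0.1066  0.0701]
selector_pointer top [348.2 175.1] 0.68
selector_pointer side [358.  260.1] 0.6
  -> [ 0.5958 -0.0797  0.0438] [0.0015622853945837908, 0.0015622853945837605]
tab_green wrist [279.3 166.4] 0.51
tab_green side [373.1 284.4] 0.4
  -> [ 0.5862 -0.1539  0.0538] [0.002775755608768325, 0.0027757556087682515]
tab_yellow wrist [282.3 149.6] 0.68
tab_yellow side [364.3 292. ] 0.62
  -> [ 0.5641 -0.1619  0.0513] [0.0009047989400094923, 0.0009047989400093088]
tab_red wrist [286.2 185.8] 0.62
tab_red side [396.7 374.7] 0.69
  -> [ 0.7605 -0.1052 -0.5959] [0.001264959691017855, 0.00126495969101767]
platform wrist [414.  250.5] 0.78
platform top [295.6 183. ] 0.97
platform side [325.3 214.4] 0.92
  -> [0.5782 0.0617 0.0605] [0.0016183366598624862, 0.0013734888710722447, 0.002737334309035718]
  w+t [0.5767 0.0618 0.0634] w+s [0.5796 0.0633 0.058 ]
wrist red 97 [286.7526 186.8247] [ 0.6024 -0.1299  0.049 ]
side green 31 [371.9032 284.871 ] [ 0.5882 -0.1516  0.049 ]
side yellow 43 [364.2558 292.9535] [ 0.5647 -0.1627  0.049 ]
side red 32 [373.3125 275.0312] [ 0.6029 -0.1309  0.049 ]
```

View pics/wrist1.png

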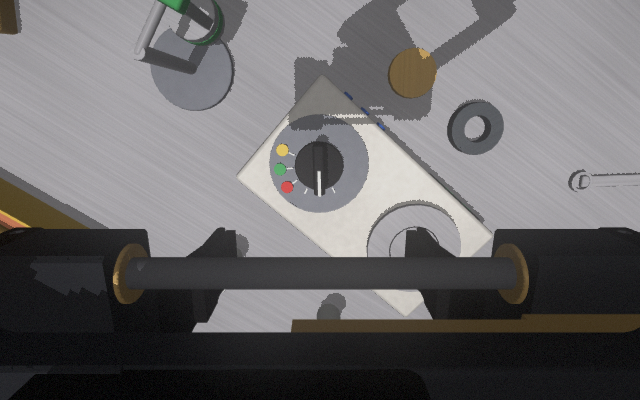

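The wrist view shows the bar upright along column 320, its pointer end down at (319,190), and the dial centred near (319,163). The bar is already in line with the fingers. Before going down I'll fix the axis position with ellipse fits of the dial and the platform.

```bash
python3 - <<'E'
from look import *
p=capture("wrist");t=capture("top");s=capture("side")
for z in (.047,.0): print("dial ctr by eye",atz(p,(319,163.5),z))
# contour fits: dial = hue-grey darker than scale
for n,q,g in(("wrist",p,(.5547,-.1116)),("top",t,(.5547,-.1116)),("side",s,(.5547,-.1116))):
    c=proj(q,[g[0],g[1],.047]); gray=cv2.GaussianBlur(cv2.cvtColor(q["color"],cv2.COLOR_RGB2GRAY),(3,3),0).astype(float)
    pts=[]
    for a in np.linspace(0,2*np.pi,72,endpoint=False):
        rr=np.arange(.058,.082,.0005)
        uv=np.array([proj(q,[g[0]+r*np.cos(a),g[1]+r*np.sin(a),.047]) for r in rr],np.float32)
        v=cv2.remap(gray.astype(np.float32),uv[:,:1],uv[:,1:],cv2.INTER_LINEAR)[:,0]
        d=v[6:]-v[:-6]; i=d.argmax()
        if d[i]>40: pts.append([g[0]+rr[i+3]*np.cos(a),g[1]+rr[i+3]*np.sin(a)])
    pts=np.array(pts)
    for _ in range(4):
        A=np.c_[2*pts,np.ones(len(pts))]; x=np.linalg.lstsq(A,(pts**2).sum(1),rcond=None)[0]
        R=np.sqrt(x[2]+x[0]**2+x[1]**2); e=abs(np.hypot(*(pts-x[:2]).T)-R); pts=pts[e<max(2*np.median(e),.0008)]
    print(n,len(pts),"centre",x[:2],"R",R)
print("bar ends at z .09", atz(p,(320,142),.089),atz(p,(319,172),.089))
r=spotter.masks_of(p,"selector_grip"); print(r[0]["bbox"],r[0]["conf"]) if r else 0
for X in ([.5547,-.1116,.076],[.5508,-.1122,.076]): print("proj",X,proj(p,X),proj(t,X),proj(s,X))
E
```

```text
dial ctr by eye [ 0.553  -0.1122  0.047 ]
dial ctr by eye [ 0.5593 -0.1082  0.    ]
wrist 47 centre [ 0.5535 -0.1112] R 0.06616224258566042
top 5 centre [ 0.5509 -0.0999] R 0.06793069043864385
side 12 centre [ 0.553  -0.1138] R 0.06531231505985381
bar ends at z .09 [ 0.5255 -0.1291  0.089 ] [ 0.556  -0.1099  0.089 ]
[296.6, 143.1, 46.2, 53.6] 0.66
proj [0.5547, -0.1116, 0.076] [318.5297 168.5242] [361.0101 189.8142] [348.9765 267.8107]
proj [0.5508, -0.1122, 0.076] [319.8827 165.6851] [361.2667 191.2812] [347.3907 268.6515]
```

The dial fit gives the axis at (0.554, -0.1115), with a radius of 66 mm, and the tab geometry agrees. I'm going down to TCP z ≈ 0.061 and closing.

>>> {"fn": "send_rows", "kwargs": {"steps": [[[0,0,-0.018],[-0.07,-0.03,0.9],87],[[0,0,0],[0,0,0.9],87],[[0,0,0],[0,0,0.9],87],[[0,0,0],[0,0,0.9],87],[[0,0,0],[0,0,0.9],87],[[0,0,0],[0,0,0.9],87],[[0,0,0],[0,0,0.6],60],[[0,0,0],[0,0,0.4],40],[[0,0,0],[0,0,0.32],30],[[0,0,0],[0,0,0],30],[[0,0,0],[0,0,0],30],[[0,0,0],[0,0,0],30],[[0,0,0],[0,0,0],30]], "force": 25}}

```text
t: 8.98
position: [0.5547, -0.1122, 0.0624]
orientation: [[-0.813, -0.583, 0.001], [-0.583, 0.813, -0.001], [-0.001, -0.001, -1.0]]
wrist_force: [-0.3, 0.2, -0.7]
finger_gap: 0.362
gripper_force: 0.0
```

```bash
python3 - <<'E'
from look import *
P=look(["selector_grip"],cams=("wrist","side"),tag="2")
cv2.imwrite("pics/c2.png",np.hstack([cv2.resize(P["wrist"]["color"][:,:,::-1][:300,120:520],(400,300)),cv2.resize(P["side"]["color"][:,:,::-1][180:330,250:450],(400,300))]))
E
```

```text
t 8.975 tcp [ 0.5547 -0.1122  0.0624] yhead 125.64761554257055 z [ 0.0012 -0.0005 -1.    ] F [-0.2724  0.1703 -0.7083]
selector_grip wrist [321.1 260.5] 0.85
```

View pics/c2.png

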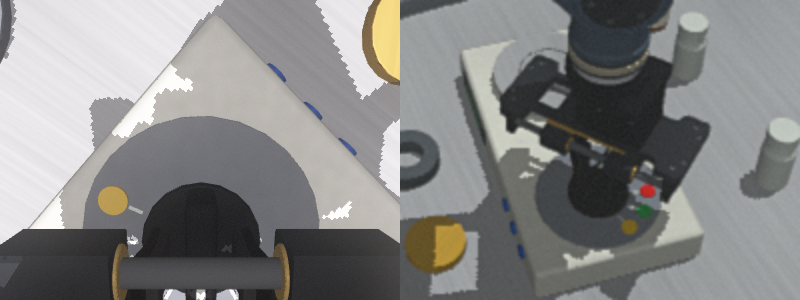

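The left half (wrist) shows the bar centred between the fingers at about (202,240) over the skirt. I'll close, check the opening (about 14 mm expected), then turn +86°.

>>> {"fn": "send_rows", "kwargs": {"steps": [[[0,0,0],[0,0,0],5],[[0,0,0],[0,0,0],5],[[0,0,0],[0,0,0],5],[[0,0,0],[0,0,0],5],[[0,0,0],[0,0,0],5]], "force": 30}}

```text
t: 9.8
position: [0.5545, -0.1122, 0.0617]
orientation: [[-0.813, -0.583, 0.0], [-0.583, 0.813, -0.0], [-0.0, -0.0, -1.0]]
wrist_force: [1.0, 0.1, -0.5]
finger_gap: 0.157
gripper_force: 30.0
```

>>> {"fn": "send_rows", "kwargs": {"steps": [[[0,0,0.08],[0,0,0],5],[[0,0,0.08],[0,0,0],5],[[0,0,0.08],[0,0,0],5],[[0,0,0.08],[0,0,0],5],[[0,0,0.08],[0,0,0],5],[[0,0,0.08],[0,0,0],5],[[0,0,0.08],[0,0,0],5],[[0,0,0.08],[0,0,0],5],[[0,0,0.08],[0,0,0],5],[[0,0,0.08],[0,0,0],5],[[0,0,0.08],[0,0,0],5],[[0,0,0.075],[0,0,0],5],[[0,0,0],[0,0,0],5],[[0,0,0],[0,0,0],5]]}}

```text
t: 11.55
position: [0.5545, -0.1119, 0.0617]
orientation: [[-0.64, 0.769, 0.0], [0.769, 0.64, 0.0], [-0.0, 0.0, -1.0]]
wrist_force: [0.7, 0.4, -1.8]
finger_gap: 0.159
gripper_force: 30.0
```

```bash
python3 - <<'E'
from rig import *
s=get_obs();print({k:s[k] for k in("t","joints","wrist_force","moment","finger_gap","gripper_force")})
E
```

```text
{'t': 11.55, 'joints': array([-3.96765512e-01,  6.80863787e-01,  1.70811574e+00,  5.37674459e-04,
        7.52286788e-01, -1.09132256e+00]), 'wrist_force': array([ 0.70689176,  0.39264344, -1.76206497]), 'moment': array([ 0.03181686, -0.25667212, -0.03132634]), 'finger_gap': 0.15863941069524937, 'gripper_force': 29.99984237831086}
```

>>> {"fn": "send_rows", "kwargs": {"steps": [[[0,0,0],[0,0,0],40],[[0,0,0],[0,0,0],40],[[0,0,0],[0,0,0],40],[[0,0,0],[0,0,0],40],[[0,0,0],[0,0,-0.5],40],[[0,0,0],[0,0,-1],60],[[0,0,0],[0,0,-1],87],[[0,0,0],[0,0,-1],87],[[0,0,0],[0,0,-1],87],[[0,0,0],[0,0,-1],87],[[0,0,0],[0,0,-1],87],[[0,0,0],[0,0,0],87]]}}

```text
t: 13.05
position: [0.5561, -0.1127, 0.3256]
orientation: [[-0.639, 0.769, 0.008], [0.769, 0.639, -0.003], [-0.007, 0.004, -1.0]]
wrist_force: [0.5, -0.5, -0.1]
finger_gap: 0.993
gripper_force: 0.0
```

```bash
python3 - <<'E'
from look import *
P=look("weight_bar hook hook_stand weight platform tab_green selector_pointer".split(),tag="3")
a=P["wrist"]["color"][:,:,::-1]; cv2.imwrite("pics/c3.png",np.hstack([cv2.resize(a[:300],(480,225)),cv2.resize(P["side"]["color"][200:400,280:460,::-1],(203,225))]))
E
```

```text
t 13.05 tcp [ 0.5561 -0.1127  0.3256] yhead 39.712590123903155 z [ 0.0076 -0.0032 -1.    ] F [ 0.4935 -0.5111 -0.1112]
weight_bar top [456.  212.7] 0.85
weight_bar side [376.4 349.1] 0.76
  -> [ 0.4871 -0.3348  0.1728] [0.0018725259926046017, 0.0018725259926048214]
hook wrist [239.5  53.5] 0.72
hook top [453.  212.1] 0.76
hook side [373.1 350.6] 0.76
  -> [ 0.4701 -0.237   0.1639] [0.17393412240381892, 0.09281894309484899, 0.08862476134244092]
  w+t [ 0.532  -0.106   0.7798] w+s [ 0.4651 -0.165   0.0099]
hook_stand wrist [231.3 255.5] 0.68
hook_stand top [433.3 191.5] 0.61
hook_stand side [397.  374.7] 0.64
  -> [ 0.551  -0.3201  0.0009] [0.0024190569432338328, 0.0001676590893337676, 0.00231425675906363]
  w+t [ 0.5501 -0.3208 -0.002 ] w+s [ 0.5509 -0.3202  0.001 ]
weight wrist [186. 245.] 0.64
weight top [439.5 211.7] 0.59
weight side [370.3 382.1] 0.81
  -> [ 0.4902 -0.3267  0.0395] [0.0037194072051769996, 0.0036482338669880043, 0.0002878923378895629]
  w+t [ 0.4902 -0.3252  0.0428] w+s [ 0.4882 -0.3268  0.0402]
platform wrist [426.   65.2] 0.8
platform top [296.8 183.5] 0.62
platform side [324.8 215.1] 0.72
  -> [0.577  0.0583 0.0612] [0.0005840050039994675, 0.0016841443738452827, 0.0011683148693682089]
  w+t [0.5762 0.0582 0.0631] w+s [0.578  0.0584 0.0606]
tab_green wrist [318.3 197.1] 0.64
tab_green side [374.5 284.4] 0.41
  -> [ 0.5894 -0.1514  0.0479] [0.004612137621339331, 0.004612137621339194]
selector_pointer wrist [300.  194.8] 0.52
selector_pointer side [365.4 291.1] 0.27
  -> [ 0.5651 -0.1623  0.0539] [0.0019074508230465508, 0.0019074508230465636]
```

View pics/wrist3.png

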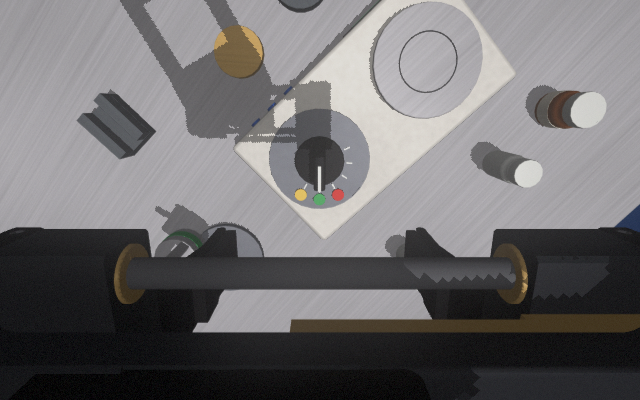

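The wrist view shows the white stripe (319,180) pointing straight at the green tab (319,200), so the selector is set and released. Next I'll turn and move over the weight for a close look.

>>> {"fn": "send_rows", "kwargs": {"steps": [[[0,0,-0.11],[0,0,0],87],[[0,0,-0.11],[0,0,0],87],[[0,0,-0.11],[0,0,0],87],[[0,0,-0.11],[0,0,0],87],[[0,0,-0.11],[0,0,0],87],[[0,0,-0.11],[0,0,0],87],[[0,0,0],[0.5,-0.83,0],87],[[0,0,0],[0.5,-0.83,0],87],[[0,0,0],[0.5,-0.83,0],87],[[0,0,0],[0.5,-0.83,0],87],[[0,0,0],[0.5,-0.83,0],87],[[0,0,0],[0.5,-0.83,0],87],[[0,0,0],[0,0,0],87],[[0,0,0],[0,0,0],87]]}}

```text
t: 16.0
position: [0.4673, -0.3272, 0.3216]
orientation: [[-0.987, -0.158, -0.0], [-0.158, 0.987, 0.001], [-0.0, 0.001, -1.0]]
wrist_force: [0.3, -0.2, 0.5]
finger_gap: 1.001
gripper_force: 0.0
```

```bash
python3 - <<'E'
from look import *
P=look("weight_bar hook hook_stand weight".split(),tag="4")
for n,p in P.items():
    h=cv2.cvtColor(p["color"],cv2.COLOR_RGB2HSV)
    m=((h[...,0]>=50)&(h[...,0]<=80)&(h[...,1]>130)&(h[...,2]>50)).astype(np.uint8)
    k,l,st,ce=cv2.connectedComponentsWithStats(m)
    for i in range(1,k):
        if st[i,4]>60:
            r=cv2.minAreaRect(np.argwhere(l==i)[:,::-1].astype(np.float32)); b=cv2.boxPoints(r)
            print(n,st[i],r,[atz(p,x,.168)[:2] for x in b])
E
```

```text
t 16.0 tcp [ 0.4673 -0.3272  0.3216] yhead 99.08019990119814 z [-0.     0.001 -1.   ] F [ 0.3058 -0.167   0.4761]
weight_bar wrist [317.7 203.2] 0.96
weight_bar top [449.9 216.3] 0.65
  -> [ 0.4827 -0.3231  0.1723] [0.003486329744893807, 0.0034863297448937285]
hook wrist [321.3 201.5] 0.81
hook top [454.4 213.7] 0.66
hook side [374.9 351.7] 0.71
  -> [ 0.4856 -0.3293  0.1634] [0.007474631357758332, 0.004761894312809547, 0.0034189774770759444]
  w+t [ 0.4831 -0.3255  0.1852] w+s [ 0.4936 -0.3205  0.1346]
hook_stand wrist [316.2 209.6] 0.64
hook_stand top [434.5 190.7] 0.87
hook_stand side [393.8 377.7] 0.69
  -> [ 0.549  -0.3217 -0.0064] [0.003924900769143969, 0.005782591369561056, 0.0018789900877740104]
  w+t [ 0.5505 -0.3226 -0.0105] w+s [ 0.5473 -0.3196 -0.009 ]
weight wrist [317. 180.] 0.65
weight top [439.9 215.1] 0.44
weight side [371.6 381.3] 0.98
  -> [ 0.4883 -0.3273  0.0462] [0.001189604607290492, 0.003959447204861557, 0.003310600589690194]
  w+t [ 0.4861 -0.3256  0.0533] w+s [ 0.4916 -0.3268  0.0404]
top [  33   59   61   79 2899] ((64.52967071533203, 97.69987487792969), (74.3223876953125, 55.5748176574707), 83.75808715820312) [array([0.876 , 0.7045]), array([0.8892, 0.5679]), array([0.7039, 0.5473]), array([0.6911, 0.683 ])]
side [364 332  25  33 349] ((375.65386962890625, 347.7308044433594), (33.559364318847656, 11.371355056762695), 56.3099365234375) [array([ 0.4759, -0.3042]), array([ 0.4948, -0.3005]), array([ 0.4978, -0.354 ]), array([ 0.4797, -0.357 ])]
side [355 380  31  13  91] ((369.2998962402344, 387.0758972167969), (30.265186309814453, 10.384443283081055), 7.85331392288208) [array([ 0.4255, -0.3751]), array([ 0.4344, -0.3623]), array([ 0.4715, -0.3858]), array([ 0.462 , -0.3982])]
```

View pics/wrist4.png

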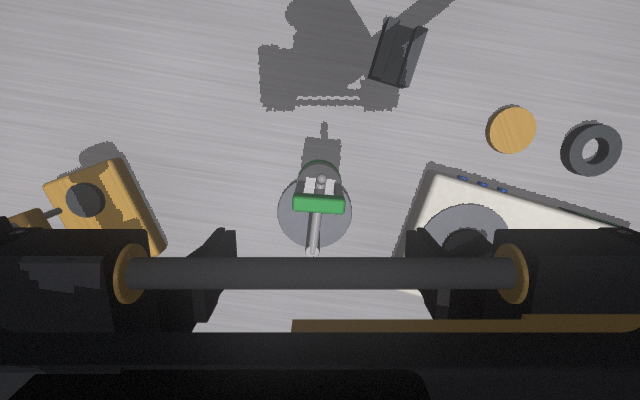

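The wrist view shows the green crossbar level from (293,203) to (344,204), in line with the fingers, with the post below it and the hook tip at (321,180). I'll measure the bar more accurately using its colour in the wrist and side views.

```bash
python3 - <<'E'
from look import *
w=capture("wrist");t=capture("top");s=capture("side")
c=[]
for n,p,box in(("wrist",w,(270,185,370,225)),("top",t,(435,195,470,230)),("side",s,(355,325,400,372))):
    a=p["color"].astype(int); m=((a[...,1]>1.5*a[...,0])&(a[...,1]>1.2*a[...,2])&(a[...,1]>50)).astype(np.uint8)
    k=np.zeros_like(m);k[box[1]:box[3],box[0]:box[2]]=1; m*=k
    kk,l,st,ce=cv2.connectedComponentsWithStats(m); i=1+st[1:,4].argmax()
    r=cv2.minAreaRect(np.argwhere(l==i)[:,::-1].astype(np.float32)); b=cv2.boxPoints(r); print(n,st[i],ce[i],r)
    print([atz(p,x,.165) for x in b], atz(p,ce[i],.165)); c.append((p,ce[i]))
print(tri(c),tri(c[:2]),tri(c[1:]),tri([c[0],c[2]]))
for z in (.159,.168): print(proj(w,[.489,-.330,z]))
a=s["color"][300:400,330:450,::-1]; b=w["color"][160:270,260:380,::-1]
cv2.imwrite("pics/c5.png",np.hstack([cv2.resize(a,(400,333)),cv2.resize(b,(363,333))]))
E
```

```text
wrist [293 196  53  18 780] [318.8397 204.6077] ((318.88580322265625, 204.59898376464844), (52.29533386230469, 15.17562198638916), 4.085616588592529)
[array([ 0.4986, -0.3494,  0.165 ]), array([ 0.4832, -0.3505,  0.165 ]), array([ 0.4789, -0.2997,  0.165 ]), array([ 0.4942, -0.298 ,  0.165 ])] [ 0.4887 -0.3245  0.165 ]
top [435 205   2   2   2] [435.5 205.5] ((435.5, 205.5), (1.4142135381698608, 0.0), 135.0)
[array([ 0.5087, -0.2888,  0.165 ]), array([ 0.5087, -0.2888,  0.165 ]), array([ 0.5063, -0.2863,  0.165 ]), array([ 0.5063, -0.2863,  0.165 ])] [ 0.5075 -0.2875  0.165 ]
side [364 332  25  33 392] [375.6607 348.2194] ((375.69097900390625, 347.8686828613281), (34.97027587890625, 12.206120491027832), 55.491477966308594)
[array([ 0.4756, -0.3022,  0.165 ]), array([ 0.496 , -0.2979,  0.165 ]), array([ 0.4999, -0.3538,  0.165 ]), array([ 0.4804, -0.3573,  0.165 ])] [ 0.4877 -0.329   0.165 ]
(array([ 0.5077, -0.3091,  0.1037]), [0.01303647584664341, 0.007459171499815759, 0.006314948877510858]) (array([ 0.5145, -0.3163,  0.0578]), [0.005855572757051974, 0.005855572757051893]) (array([ 0.509 , -0.3018,  0.1025]), [0.0002033172184490858, 0.00020331721844904776]) (array([ 0.4917, -0.324 ,  0.1536]), [0.0002016786471809903, 0.00020167864718115651])
[313.3418 202.3879]
[313.144  204.8733]
```

View pics/c5.png

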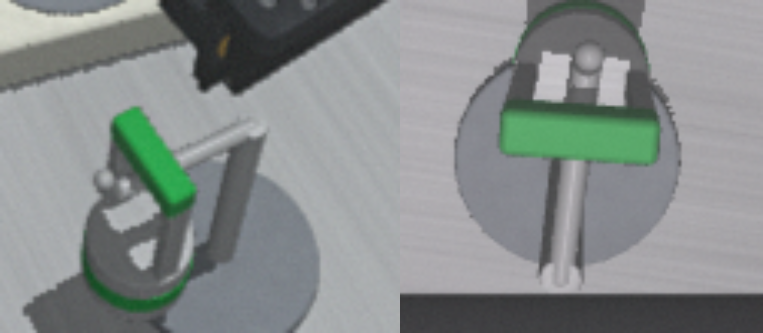

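The crossbar measures (0.489, -0.3245), with its top near 0.168 and its axis at a heading of about 95°. I'll turn 4°, centre on it and go down to TCP z 0.138, keeping the fingers open to straddle the bar ends.

>>> {"fn": "send_rows", "kwargs": {"steps": [[[0,0,0.046],[0,0,0],87],[[0,0,0],[-0.545,0.02,0],87],[[0,0,0],[0,0,0.9],87],[[0,0,0],[0,0,0.9],87],[[0,0,0],[0,0,0.9],87],[[0,0,0],[0,0,0.8],87],[[0,0,0],[0,0,0.6],87],[[0,0,0],[0,0,0.49],87],[[0,0,0],[0,0,0],87],[[0,0,0],[0,0,0],87]]}}

```text
t: 18.15
position: [0.4895, -0.3255, 0.1389]
orientation: [[-0.996, -0.086, 0.001], [-0.086, 0.996, -0.001], [-0.001, -0.001, -1.0]]
wrist_force: [0.4, 0.4, -0.2]
finger_gap: 0.996
gripper_force: 0.0
```

```bash
python3 - <<'E'
from look import *
P=look(["weight_bar","hook"],cams=("wrist","side"),tag="5")
cv2.imwrite("pics/c6.png",np.hstack([cv2.resize(P["wrist"]["color"][150:350,200:440,::-1],(400,333)),cv2.resize(P["side"]["color"][280:400,310:454,::-1],(400,333))]))
E
```

```text
t 18.15 tcp [ 0.4895 -0.3255  0.1389] yhead 94.95742821211246 z [ 0.001 -0.001 -1.   ] F [ 0.3698  0.4442 -0.2184]
weight_bar wrist [319.7 264.4] 0.76
weight_bar side [376.8 349.3] 0.66
  -> [ 0.4942 -0.3239  0.148 ] [1.5294026060248397e-05, 1.5294026060262045e-05]
hook side [374.2 352.4] 0.67
```

View pics/c6.png

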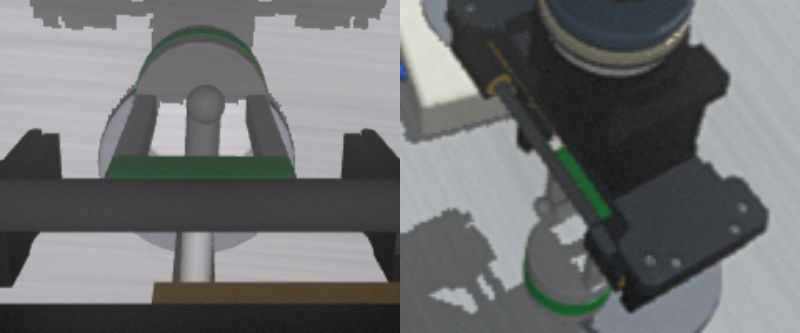

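```bash
python3 - <<'E'
from look import *
w=capture("wrist")
for x in (.477,.481,.485,.489): print(x,[proj(w,[x,-.325,z])[1].round(1) for z in(.168,.150)])
g=w["color"][225:265,300].astype(int); print([(225+i,*v) for i,v in enumerate(g) if i%2==0])
E
```

```text
0.477 [np.float64(248.6), np.float64(233.4)]
0.481 [np.float64(257.2), np.float64(241.2)]
0.485 [np.float64(265.8), np.float64(248.9)]
0.489 [np.float64(274.2), np.float64(256.6)]
[(225, np.int64(199), np.int64(197), np.int64(202)), (227, np.int64(202), np.int64(200), np.int64(204)), (229, np.int64(206), np.int64(204), np.int64(207)), (231, np.int64(202), np.int64(201), np.int64(206)), (233, np.int64(200), np.int64(195), np.int64(201)), (235, np.int64(204), np.int64(202), np.int64(206)), (237, np.int64(203), np.int64(201), np.int64(204)), (239, np.int64(196), np.int64(193), np.int64(197)), (241, np.int64(200), np.int64(197), np.int64(202)), (243, np.int64(192), np.int64(189), np.int64(193)), (245, np.int64(54), np.int64(76), np.int64(58)), (247, np.int64(51), np.int64(75), np.int64(56)), (249, np.int64(49), np.int64(76), np.int64(55)), (251, np.int64(50), np.int64(77), np.int64(55)), (253, np.int64(51), np.int64(76), np.int64(56)), (255, np.int64(54), np.int64(83), np.int64(60)), (257, np.int64(51), np.int64(59), np.int64(55)), (259, np.int64(56), np.int64(55), np.int64(56)), (261, np.int64(57), np.int64(57), np.int64(58)), (263, np.int64(60), np.int64(59), np.int64(62))]
```

The bar is centred between the fingers to within 1 mm: it spans 107–293 in the crop and the fingers span 60–342. Closing now.

>>> {"fn": "send_rows", "kwargs": {"steps": [[[0,0,0],[0,0,0],58],[[0,0,0],[0,0,0],58],[[0,0,0],[0,0,0],45],[[0,0,0],[0,0,0],45],[[0,0,0],[0,0,0],45],[[0,0,0],[0,0,0],45]], "force": 40}}

```text
t: 19.25
position: [0.4892, -0.3255, 0.1382]
orientation: [[-0.996, -0.086, 0.0], [-0.086, 0.996, -0.001], [-0.0, -0.001, -1.0]]
wrist_force: [0.2, -1.2, -0.8]
finger_gap: 0.592
gripper_force: 40.0
```

>>> {"fn": "send_rows", "kwargs": {"steps": [[[0,0,0],[0,0,-0.2],45],[[0,0,0],[0,0,-0.2],45],[[0,0,0],[0,0,-0.25],45],[[0,0,0],[0,0,-0.25],45],[[0,0,0],[0,0,0],45]]}}

```text
t: 19.88
position: [0.4897, -0.3256, 0.1755]
orientation: [[-0.996, -0.086, 0.002], [-0.086, 0.996, -0.002], [-0.002, -0.002, -1.0]]
wrist_force: [-0.5, -0.4, -6.2]
finger_gap: 0.592
gripper_force: 40.0
```

The weight is held (−6.2 N) and lifted 37 mm. Now 75 mm along the stand's −x (tool +x).

>>> {"fn": "send_rows", "kwargs": {"steps": [[[0,0,0],[0.2,0,0],45],[[0,0,0],[0.3,0,0],45],[[0,0,0],[0.4,0,0],45],[[0,0,0],[0.4,0,0],45],[[0,0,0],[0.35,0,0],45],[[0,0,0],[0.25,0,0],45],[[0,0,0],[0,0,0],45]]}}

```text
t: 20.75
position: [0.4125, -0.3316, 0.1743]
orientation: [[-0.996, -0.085, -0.0], [-0.085, 0.996, 0.0], [0.0, 0.0, -1.0]]
wrist_force: [0.7, -0.1, -6.9]
finger_gap: 0.589
gripper_force: 40.0
```

```bash
python3 - <<'E'
from look import *
P=look(["platform","weight","weight_bar"],tag="6")
cv2.imwrite("pics/c7.png",np.hstack([cv2.resize(P["wrist"]["color"][100:350,170:470,::-1],(400,333)),cv2.resize(P["side"]["color"][220:400,250:466,::-1],(400,333))]))
E
```

```text
t 20.75 tcp [ 0.4125 -0.3316  0.1743] yhead 94.88961805147272 z [-0.0001  0.0003 -1.    ] F [ 0.6833 -0.0707 -6.8539]
platform top [296.3 183.1] 0.7
weight wrist [320.9 198.5] 0.67
weight top [446.7 241.5] 0.39
weight side [333.8 395.3] 0.79
  -> [ 0.4141 -0.3333  0.0735] [0.003723893854042614, 0.0022550838976287146, 0.0017108503541063164]
  w+t [ 0.4129 -0.3319  0.08  ] w+s [ 0.4174 -0.3293  0.0587]
weight_bar wrist [321.2 265.9] 0.69
weight_bar top [459.9 245. ] 0.36
weight_bar side [334.  361.4] 0.61
  -> [ 0.4114 -0.334   0.1968] [0.004184890607141486, 0.0023066940295660807, 0.00223878574923955]
  w+t [ 0.4099 -0.3323  0.203 ] w+s [ 0.4159 -0.33    0.1847]
```

View pics/c7.png

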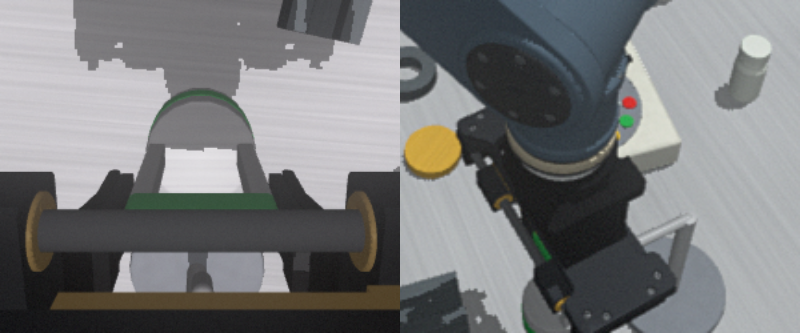

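The weight is clear of the hook and upright: in the left half the bar is at (200,200) with an open space behind it, and the stand is now separate. I'll raise it and fit the platform ring in the saved and fresh pictures.

>>> {"fn": "send_rows", "kwargs": {"steps": [[[0,0,0],[0,0,-0.4],45],[[0,0,0],[0,0,-0.7],45],[[0,0,0],[0,0,-0.7],45],[[0,0,0],[0,0,-0.7],45],[[0,0,0],[0,0,-0.5],45],[[0,0,0],[0,0,0],45]]}}

```text
t: 22.1
position: [0.414, -0.3324, 0.2957]
orientation: [[-0.996, -0.087, 0.003], [-0.087, 0.996, -0.004], [-0.003, -0.004, -1.0]]
wrist_force: [-0.3, 0.3, -5.4]
finger_gap: 0.592
gripper_force: 40.0
```

```bash
python3 - <<'E'
from look import *
s=get_obs(); w=capture("wrist");t=capture("top");sd=capture("side")
T=np.eye(4);T[:3,:3]=s["orientation"];T[:3,3]=s["position"]; C=np.array(w["world_to_cam"])@T  # tool->cam
def old(n,pos,x,yy,z):
    R=np.c_[x,yy,z];u,_,v=np.linalg.svd(R);M=np.eye(4);M[:3,:3]=u@v;M[:3,3]=pos
    q=dict(w);q["color"]=cv2.imread(f"pics/{n}.png")[:,:,::-1];q["world_to_cam"]=C@np.linalg.inv(M);return q
w1=old("wrist1",[.5508,-.1122,.3303],[-.829,-.559,0],[-.559,.829,.001],[-.001,.0009,-1])
w3=old("wrist3",[.5561,-.1127,.3256],[-.639,.769,-.007],[.769,.639,.004],[.0076,-.0032,-1])
t0=dict(t);t0["color"]=cv2.imread("pics/top0.png")[:,:,::-1]
s0=dict(sd);s0["color"]=cv2.imread("pics/side0.png")[:,:,::-1]
for n,q in dict(w3=w3,w1=w1,top=t0,side=s0).items():
  g=np.array([.577,.0595])
  for it in range(3):
    gray=cv2.cvtColor(np.ascontiguousarray(q["color"]),cv2.COLOR_RGB2GRAY).astype(np.float32);pts=[]
    for a in np.linspace(0,2*np.pi,90,endpoint=False):
        rr=np.arange(.024,.044,.0004);uv=np.array([proj(q,[g[0]+r*np.cos(a),g[1]+r*np.sin(a),.06]) for r in rr],np.float32)
        v=cv2.remap(gray,uv[:,:1],uv[:,1:],cv2.INTER_LINEAR)[:,0];i=v.argmin()
        if v[i]<np.median(v)-25: pts.append(g+rr[i]*np.array([np.cos(a),np.sin(a)]))
    pts=np.array(pts)
    if len(pts)<10: print(n,"few");break
    for _ in range(4):
        x=np.linalg.lstsq(np.c_[2*pts,np.ones(len(pts))],(pts**2).sum(1),rcond=None)[0];R=np.sqrt(x[2]+x[0]**2+x[1]**2)
        e=abs(np.hypot(*(pts-x[:2]).T)-R);pts=pts[e<max(2*np.median(e),.001)]
    g=x[:2]
  print(n,len(pts),g,R,proj(q,[*g,.06])); q["uv"]=proj(q,[*g,.06])
L=[(q,q["uv"]) for q in(w3,t0,s0) if "uv" in q]; print(tri(L))
print(s["position"],s["wrist_force"],s["finger_gap"],s["t"])
E
```

```text
w3 90 [0.5778 0.0627] 0.03388075822667873 [427.578   61.8451]
w1 24 [0.5794 0.0502] 0.022374130091435056 [405.5705 247.0611]
top 54 [0.5751 0.0598] 0.03379638115648743 [296.4076 183.6326]
side 51 [0.5778 0.0614] 0.033948336918586584 [324.0659 214.4773]
(array([0.5764, 0.0604, 0.0623]), [0.001812599166086674, 0.001680987726182385, 0.0010376273216501132])
[ 0.414  -0.3324  0.2957] [-0.2665  0.2805 -5.3818] 0.5920154361107336 22.1
```

The ring centre is at about (0.577, 0.061, 0.060), with a fitted radius of 34 mm as expected. I'll carry the weight over it.

>>> {"fn": "send_rows", "kwargs": {"steps": [[[0,0,0],[-0.115,0.22,0],45],[[0,0,0],[-0.23,0.44,0],45],[[0,0,0],[-0.38,0.74,0],45],[[0,0,0],[-0.38,0.74,0],45],[[0,0,0],[-0.38,0.74,0],45],[[0,0,0],[-0.38,0.74,0],45],[[0,0,0],[-0.38,0.74,0],45],[[0,0,0],[-0.38,0.74,0],45],[[0,0,0],[-0.38,0.74,0],45],[[0,0,0],[-0.38,0.74,0],45],[[0,0,0],[-0.38,0.74,0],45],[[0,0,0],[-0.38,0.74,0],45],[[0,0,0],[-0.38,0.74,0],45],[[0,0,0],[-0.23,0.44,0],45],[[0,0,0],[-0.115,0.22,0],45],[[0,0,0],[0,0,0],45],[[0,0,0],[0,0,0],45]]}}

```text
t: 24.38
position: [0.5742, 0.0613, 0.294]
orientation: [[-0.996, -0.086, -0.001], [-0.086, 0.996, -0.001], [0.001, -0.001, -1.0]]
wrist_force: [0.5, 0.0, -7.2]
finger_gap: 0.594
gripper_force: 40.0
```

>>> {"fn": "send_rows", "kwargs": {"steps": [[[0,0,0],[-0.04,0,0.4],45],[[0,0,0],[0,0,0.7],45],[[0,0,0],[0,0,0.8],45],[[0,0,0],[0,0,0.6],45],[[0,0,0],[0,0,0.4],45],[[0,0,0],[0,0,0.25],45],[[0,0,0],[0,0,0],45],[[0,0,0],[0,0,0],45]]}}

```text
t: 25.38
position: [0.5771, 0.0623, 0.169]
orientation: [[-0.996, -0.086, 0.002], [-0.086, 0.996, -0.0], [-0.002, -0.0, -1.0]]
wrist_force: [0.5, -0.8, -6.8]
finger_gap: 0.589
gripper_force: 40.0
```

```bash
python3 - <<'E'
from look import *
P=look(["platform","weight"],tag="7")
cv2.imwrite("pics/c8.png",np.hstack([cv2.resize(P["wrist"]["color"][100:350,170:470,::-1],(400,333)),cv2.resize(P["side"]["color"][130:310,230:446,::-1],(400,333))]))
E
```

```text
t 25.375 tcp [0.5771 0.0623 0.169 ] yhead 94.95761561857215 z [ 0.0021 -0.0002 -1.    ] F [ 0.5096 -0.7576 -6.7897]
platform top [296.1 181.3] 0.87
platform side [322.1 213.3] 0.82
  -> [0.5773 0.0618 0.0642] [0.003964912494194287, 0.003964912494194371]
weight wrist [318.4 199.6] 0.8
weight top [294.  183.4] 0.43
weight side [324.1 211.2] 0.68
  -> [0.5773 0.0636 0.0693] [0.0017487669769640321, 0.003090436855692722, 0.0014341029615137246]
  w+t [0.5734 0.0633 0.0885] w+s [0.5782 0.0621 0.0699]
```

View pics/c8.png

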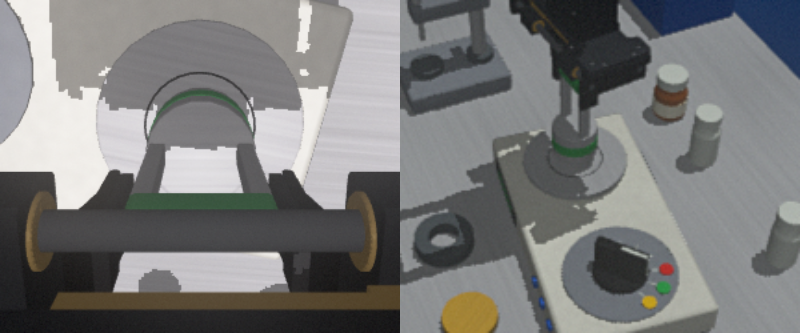

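The weight hangs centred over the ring: in the left half the ring spans 145–256 and the weight 150–250. It is about 14 mm up, so I'll lower it gently while watching the force.

>>> {"fn": "send_rows", "kwargs": {"steps": [[[0,0,0],[0,0,0.06],45],[[0,0,0],[0,0,0.06],45],[[0,0,0],[0,0,0.06],45],[[0,0,0],[0,0,0.05],45],[[0,0,0],[0,0,0.04],45],[[0,0,0],[0,0,0],45],[[0,0,0],[0,0,0],45]]}}

```text
t: 26.7
position: [0.5763, 0.0624, 0.1574]
orientation: [[-0.996, -0.086, 0.0], [-0.086, 0.996, -0.0], [-0.0, -0.0, -1.0]]
wrist_force: [-0.3, -0.5, -6.4]
finger_gap: 0.593
gripper_force: 40.0
```

>>> {"fn": "send_rows", "kwargs": {"steps": [[[0,0,0],[0,0,0.02],45],[[0,0,0],[0,0,0.02],45],[[0,0,0],[0,0,0],45]]}}

```text
t: 27.08
position: [0.5761, 0.0624, 0.1557]
orientation: [[-0.996, -0.086, -0.0], [-0.086, 0.996, 0.0], [0.0, 0.0, -1.0]]
wrist_force: [-0.0, -0.2, -5.9]
finger_gap: 0.595
gripper_force: 40.0
```

>>> {"fn": "send_rows", "kwargs": {"steps": [[[0,0,0],[0,0,0.015],45],[[0,0,0],[0,0,0.015],45],[[0,0,0],[0,0,0],45]]}}

```text
t: 27.45
position: [0.5765, 0.0624, 0.1554]
orientation: [[-0.996, -0.086, 0.001], [-0.086, 0.996, -0.0], [-0.001, -0.0, -1.0]]
wrist_force: [-0.8, -1.0, 1.7]
finger_gap: 0.591
gripper_force: 40.0
```

The platform now carries the weight (force −5.9 → +1.7 N). I'll open and back straight up.

>>> {"fn": "send_rows", "kwargs": {"steps": [[[0,0,0],[0,0,0],56],[[0,0,0],[0,0,0],60],[[0,0,0],[0,0,0],70],[[0,0,0],[0,0,0],80],[[0,0,0],[0,0,0],80],[[0,0,0],[0,0,-0.2],80],[[0,0,0],[0,0,-0.4],80],[[0,0,0],[0,0,-0.8],80],[[0,0,0],[0,0,-0.9],80],[[0,0,0],[0,0,-0.9],80],[[0,0,0],[0,0,-0.9],80],[[0,0,0],[0.8,0,0],80],[[0,0,0],[0.8,0,0],80],[[0,0,0],[0.8,0,0],80],[[0,0,0],[0,0,0],80]]}}

```text
t: 29.32
position: [0.4786, 0.0543, 0.3199]
orientation: [[-0.996, -0.086, 0.001], [-0.086, 0.996, -0.0], [-0.001, -0.0, -1.0]]
wrist_force: [0.4, 0.2, 0.5]
finger_gap: 0.922
gripper_force: 0.0
```

```bash
python3 - <<'E'
from look import *
P=look(["platform","weight","weight_bar","tab_green","selector_pointer"],tag="9")
cv2.imwrite("pics/c9.png",np.hstack([cv2.resize(P["wrist"]["color"][:,:,::-1],(400,250)),cv2.resize(P["side"]["color"][150:310,190:446,::-1],(400,250))]))
E
```

```text
t 29.325 tcp [0.4786 0.0543 0.3199] yhead 94.95315550146056 z [ 0.0006 -0.0001 -1.    ] F [0.3668 0.2249 0.5491]
platform top [293.8 184.3] 0.59
platform side [324.1 212.5] 0.75
  -> [0.5762 0.0654 0.0631] [0.0032324261019339483, 0.0032324261019341487]
weight wrist [318.9 236.6] 0.87
weight top [294.3 181.6] 0.86
weight side [324.7 214.5] 0.64
  -> [0.5794 0.064  0.0546] [0.003977384011848097, 0.0022937690346304775, 0.0019019024891799758]
  w+t [0.5822 0.0643 0.0388] w+s [0.5772 0.0617 0.058 ]
weight_bar wrist [320.9 279. ] 0.84
weight_bar top [296.8 181.3] 0.61
weight_bar side [323.7 177. ] 0.62
  -> [0.5731 0.0587 0.1777] [0.005616775091580156, 0.005290987572208952, 0.0018117233872870968]
  w+t [0.572  0.0589 0.1782] w+s [0.5769 0.0646 0.1715]
tab_green top [376.  177.2] 0.35
tab_green side [373.5 286. ] 0.46
  -> [ 0.5899 -0.1552  0.0486] [0.00010302551310076709, 0.00010302551310084953]
selector_pointer wrist [163.7 231.6] 0.84
selector_pointer top [375.3 178.5] 0.72
selector_pointer side [368.9 284.8] 0.82
  -> [ 0.5858 -0.1501  0.0499] [0.003355785880955953, 0.002866838287782024, 0.0034241754198953314]
  w+t [ 0.5883 -0.1516  0.0469] w+s [ 0.5859 -0.1484  0.0491]
```

View pics/c9.png

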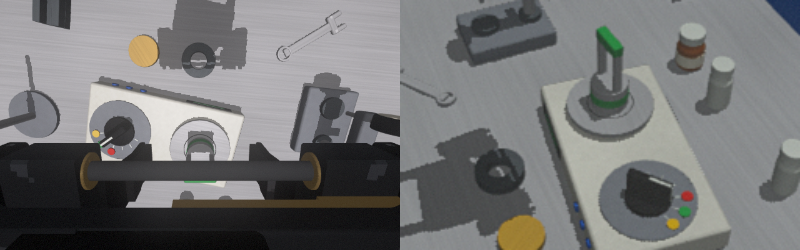

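The weight stands upright inside the ring at about (610,90) in the right half. The pointer (0.588, -0.152) matches the green tab (0.588, -0.152), and the other things are where they were. Handing in.

```bash
python3 -c "
from rig import job
print(job.job_done())"
```

```text
the job is handed in; nothing more can be done
None
```

The job is handed in at about 29 s of the 72 s limit: the range selector is on the green-tab stop, the check weight stands upright in the middle of the platform, and the last pictures showed nothing else on the bench disturbed; no verdict was returned.

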